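Work a stuck stopper out of a docked sample module and stack the next module on it

ROBOT

A 6-joint arm with a two-finger parallel gripper is mounted at the origin on a cart in front of the work surface, level with it; the furniture and walls round the work are solid. World frame = base frame: x ahead of the robot, y to its left, z up, the work surface at z = 0. Lengths are in m, angles in rad, forces in N, time in s.
With the tool pointing down it reaches from about 0.425 to 0.925 m from the base axis. Payload 12.5 kg.
Tool frame: the origin (TCP) lies midway between the tips of the shut fingers; the grasp point (between the pads) lies r.grip_depth behind it (r.grip_depth is the distance from the TCP to the grasp point, in m); z points along the fingers, y is the line along which they close (so a half turn about z gives the same grasp; the last joint's range is limited). The gripper opens to 85 mm and grips with 20 to 120 N. Pads are 22 mm wide; open, the fingers measure 114 mm over their backs; the gripper's body (76 mm by 85 mm) begins 54 mm behind the grasp point. The pads swing forward as they close: fully open they stand 13 mm farther back than shut.
Start: joints at [0.994, 0.491, 1.559, -0, 1.092, -0.106], TCP at [0.283, 0.557, 0.231] pointing down, gripper open.
Joint ranges: [-3.1, 3.1], [-0.84, 2.19], [0.05, 2.79], [-1.13, 4.28], [0.06, 2.93], [-2.69, 2.69]. Speed limits (rad/s): [2.22, 2.22, 2.79, 3.14, 3.14, 3.14].

INTERFACE

Orientations are given as a rotation vector (axis times angle).
In Python, from rig import r gives the robot as it stands.
- The arm moves only by the tool jog_arm, never from a script. Its argument "motion" is one flat list of numbers, 5 for each row, row after row: the opening, from -1 (shut) to 1 (fully open), then the shift along the tool's x, y, z in mm, then the turn about the tool's z in degrees. A call has 1 to 5 rows; each row shifts and turns the commanded pose from where the row before left it, along the tool's axes as they then stand; what a row does not reach is not made up. A row lasts 1/10 s, in which the tool goes at most 50 mm and 8.59 degrees, less where a joint would pass 70% of its speed; a pose out of reach is approached as far as the arm can. A call with a gripper value outside its range is refused whole. The fingers move at their own pace and stop on an object; "newtons" is the grip in N (left out, the last holds). Time passes only in rows, so rows that do not move let the fingers close. It gives the time, the measured TCP pose, the force, the opening and the grip force at its end, in the units of the state.
- r.get_obs(): the state, without advancing time (a new reading comes with each control period).
- r.get_image(name): name is "side" or "top"; returns the picture (420x560x3 uint8, red, green, blue); there is no depth.
- r.camera_model(name): a dict with "mtx" (3x3 intrinsics, pixels), "camera_from_world" (4x4, takes a point from world to camera coordinates). Camera axes: x right, y down, z forward; pixel columns grow to the right and rows downward; lengths in m; the calibration is good to about 2 mm. A picture is of the moment at which its call begins. camera_model takes no time and is no camera call.
- r.sign_off(): hands the job in; it is judged then, once.
The state is a dict: "clock": time; "q": joint angles; "dq": joint speeds; "joint_torque": joint torques, N m; "tool_pos": TCP position; "orientation": TCP orientation; "wrist_force": force on the tool from outside, world axes, zero at the start; "torque": the same for the moment, N m; "grip_width": opening from 0.0 (shut) to 1.0 (fully open); "grasp_force": force on a finger pad.
Only numpy, scipy, OpenCV 4.12 (cv2) and the standard library are available. Lean on these libraries where they do the work, as an engineer would, in place of code of your own. Each camera call takes 0.05 s, during which the arm holds its last target. There are 200 camera calls.

TASK

The stopper of the sample module on the docking plate is stuck fast in its rubber gland: twist it back and forth while pulling gently until it comes out, keeping the module seated on the plate all the while (a straight pull just lifts the module), and put the stopper in the steel tray. Then stack the other module on the docked one, lying the same way, so that its base locks down over the two lugs of the lid. Leave the beaker and the bottle where they stand.

Things in the scene. Friction and masses are not known exactly. Their poses are not given: they have to be found in the camera images.
- dock: Fixed aluminium plate, 120 x 84 x 4 mm, on the worktop. Origin at the centre of its underside; z up, x along its long side.
- dock_top (a point): Centre of the plate's top, 4 mm up. Two lugs (12 x 22 mm, 6 mm high) at x = -34 and +34 mm reach into the base recesses of the module on it, so that the module can neither turn (about 0.05 rad of play) nor slide; but only its weight holds it down.
- module_a_lid (a point): The docked module, loose: grey box, white lid, 96 x 60 x 50 mm, 0.5 to 0.85 kg. Centre of the lid's top, 50 mm above its underside; x along its long side, z up. Two lugs (12 x 22 mm, 6 mm high) at x = -34 and +34 mm; in the middle the port, a flush black rubber ring (34 mm diameter) over the gland that grips the stopper.
- stopper_grip (a point): The loose stopper (50 g), upright in the port. Point on its axis, 21 mm below the top of its flat grip, a paddle 34 mm long (x), 14 mm thick (y, pinch it this way), 42 mm high; z up. At the start it is 32 to 35 mm above the lid; the shank leaves the gland when it is about 46 mm above the lid.
- stopper_flange (a point): Centre of the underside of the stopper's flange (33 mm diameter, 4 mm thick, below the paddle), 28 mm below the grip point. The round-nosed black shank (24 mm diameter) ends 28.5 mm below it. The gland's friction, 18 to 28 N, exceeds the module's weight; while turned (0.2 to 0.35 Nm) the stopper yields to a small pull, 1 to 3 mm per 1.2 rad twist; unturned it does not.
- module_b_grip (a point): The other module, loose: grey box, white lid, 96 x 60 x 50 mm, 0.4 kg, no stopper. Point in its middle, 28 mm above its underside; x along its long side, y across its 60 mm width (pinch it this way), z up. Lugs on its lid as on the docked one; in its base two recesses (16 x 26 mm, 10 mm deep) at x = -34 and +34 mm fit over lugs below with 2 mm play each side.
- tray_floor (a point): Fixed steel instrument tray, 190 x 150 mm outside, 16 mm high, walls 3 mm. The point is the centre of its inner floor, 3 mm above the worktop; x along its long side.
- beaker: Glass beaker, 54 mm diameter, 70 mm high, a bystander; origin at the centre of its underside.
- bottle: Glass media bottle with a screw cap, 56 mm diameter, 105 mm high, a bystander; origin at the centre of its underside.
There are look-alikes about, which are no part of the job. Leave any brown look-alike of the part that bears stopper_grip alone.

How it is judged:
By the outcome, as a careful person would: the job done as asked, in the order asked, and still so for the second after the job is handed in, with the robot touching nothing.
It also fails if it takes over 72 s, if anything falls off the work surface, if the arm or the gripper's body presses on something with over 40 N, if the wrist force passes 120 N, or if a joint passes its speed limit or range.

## Working session

There is one attempt and no reset: what is moved stays moved. The work goes in short steps, Python scripts to look and compute and a tool call to move; the robot and the scene stay as the last step left them, time stands still between calls to the robot, and variables do not carry over. Pictures are saved under pics/ and viewed, at most 10 in all, crops included, and the job is handed in when it is done.

Besides the shell and the picture viewer there is one more tool, called after "Emit:" as a command line: name --argument value ..., lists and objects as JSON in quotes. jog_arm: Moves the arm, as the interface text tells. Its arguments: {"type":"object","properties":{"motion":{"type":"array","items":{"type":"number"}},"newtons":{"type":"number"}},"required":["motion"]}

```bash
ls; mkdir -p pics
python3 - <<'E'
from rig import r
import cv2,numpy as np
for n in("side","top"):
    im=r.get_image(n); cv2.imwrite(f"pics/{n}0.png",im[:,:,::-1])
    m=r.camera_model(n); print(n,np.round(m["mtx"],1).tolist(),np.round(np.linalg.inv(m["camera_from_world"]),3).tolist())
print(r.get_obs(),r.grip_depth)
E
```

```text
pics
side [[498.6, 0.0, 283.5], [0.0, 498.6, 210.4], [0.0, 0.0, 1.0]] [[0.983, -0.096, 0.153, 0.393], [-0.181, -0.547, 0.818, -0.945], [0.005, -0.832, -0.555, 0.742], [0.0, 0.0, 0.0, 1.0]]
top [[477.9, 0.0, 279.2], [0.0, 477.9, 208.4], [0.0, 0.0, 1.0]] [[0.016, -0.994, 0.104, 0.441], [-1.0, -0.019, -0.023, 0.012], [0.025, -0.104, -0.994, 1.203], [0.0, 0.0, 0.0, 1.0]]
{'clock': 0.1, 'q': array([ 9.94388101e-01,  4.91488143e-01,  1.55938830e+00,  1.07072552e-05,
        1.09169543e+00, -1.05563234e-01]), 'dq': array([-0.00050695, -0.00180155, -0.00093565, -0.00026192,  0.00068601,
        0.00077152]), 'joint_torque': array([ 2.47322001e-03, -6.19459391e+01, -2.62017703e+01, -9.42014321e-05,
        2.95605714e-03, -2.68353881e-05]), 'tool_pos': array([0.28337372, 0.55684641, 0.23079317]), 'orientation': array([-7.32717574e-01, -3.05460531e+00,  1.44444311e-03]), 'wrist_force': array([-0.46483053, -0.09858318,  0.52097002]), 'torque': array([-0.01888052,  0.01546364, -0.02907761]), 'grasp_force': 0.0, 'grip_width': 1.0043331252660481} 0.0187
```

View pics/top0.png

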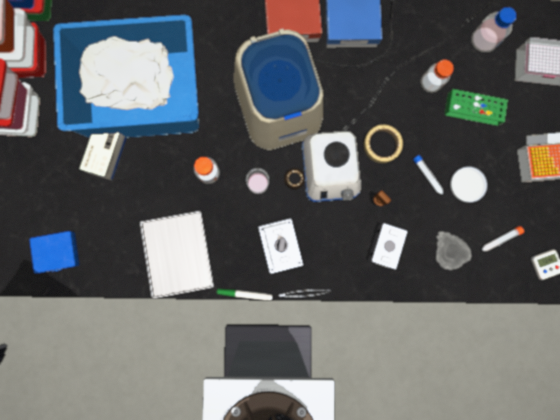

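View pics/side0.png

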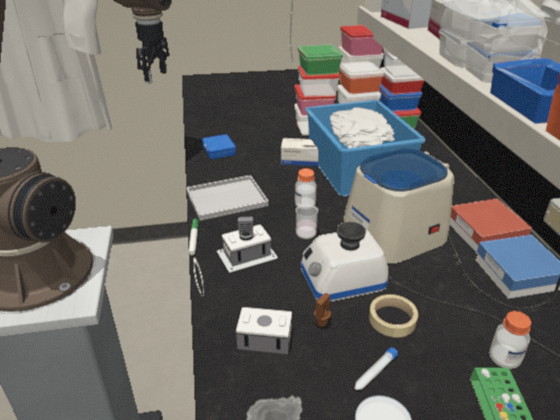

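The top view shows the docked module with its stopper at (281,245), the other module at (389,246), the tray at (177,254), the beaker at (258,181) and the bottle at (206,170).

Two things could be the stopper: the dark grey one in the docked module at top (281,245) / side (245,230), and a brown one at top (382,198) / side (322,312). The grey one fits because it stands upright in the port of the docked module. The brown one is the look-alike and will be left alone. I'll confirm this in one enlarged crop.

Run:
```python
import cv2,numpy as np
t=cv2.imread("pics/top0.png");s=cv2.imread("pics/side0.png")
f=lambda im,x,y:cv2.resize(im[y:y+74,x:x+100],(400,296),interpolation=cv2.INTER_CUBIC)
cv2.imwrite("pics/crop1.png",np.vstack([np.hstack([f(t,235,208),f(t,340,208)]),np.hstack([f(s,197,205),f(s,215,290)])]))
```

```text
(no output)
```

View pics/crop1.png

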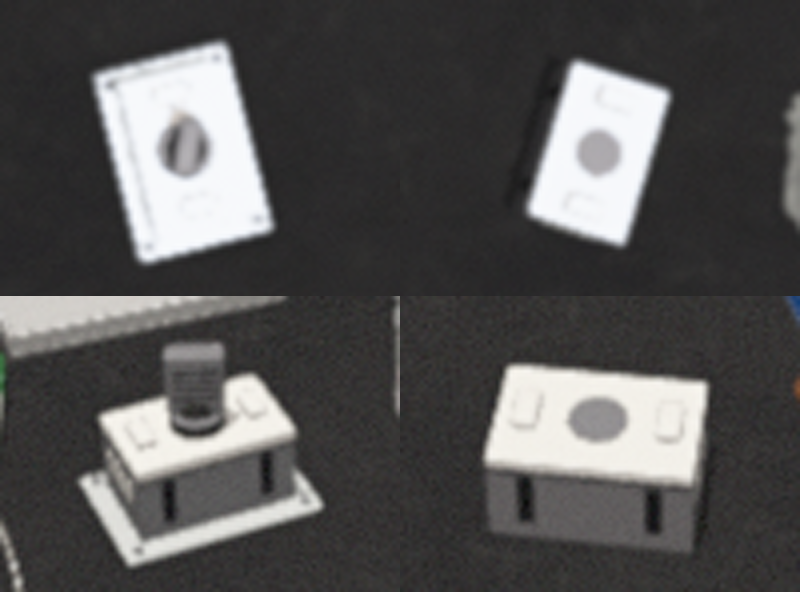

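The crop confirms it: upper left is the grey paddle standing in the port of the docked module, and upper right is the free module with an empty grey port. Next I'll measure both.

```bash
cat > h.py <<'E'
import cv2,numpy as np
from rig import r
def ray(n,uv,z):
    m=r.camera_model(n);T=np.linalg.inv(m["camera_from_world"])
    d=T[:3,:3]@np.linalg.inv(m["mtx"])@[uv[0],uv[1],1];o=T[:3,3]
    return (o+d*(z-o[2])/d[2])[:2]
def proj(n,p):
    m=r.camera_model(n);c=m["mtx"]@(m["camera_from_world"]@[*p,1])[:3];return c[:2]/c[2]
def quad(n,mask,z,near):
    cs,_=cv2.findContours(mask.astype(np.uint8),cv2.RETR_EXTERNAL,cv2.CHAIN_APPROX_NONE)
    c=min([c for c in cs if cv2.contourArea(c)>12],key=lambda c:-cv2.pointPolygonTest(c,near,True))
    w=np.array([ray(n,p[0]+0.0,z) for p in c],np.float32)*1000
    (cx,cy),(a,b),th=cv2.minAreaRect(w)
    if a<b:th+=90
    th=(th+90)%180-90
    return np.round([cx,cy,max(a,b),min(a,b),th],1)   # mm, deg (long axis from world x)
E
python3 - <<'E'
from h import *
t=cv2.imread("pics/top0.png").astype(int);s=cv2.imread("pics/side0.png")
w=t.min(2)>120
print("dock",quad("top",w,.004,(265,230)))
print("B",quad("top",w,.05,(389,230)))
print("tray",quad("top",w,.016,(177,254)))
g=t.max(2)
print(g[232:256:1,270:292])
print("beaker",ray("top",(258,182),.07),"bottle",ray("top",(205,163),.105))
print("brown",ray("top",(382,198),.03))
E
```

```text
dock [473.2 -20.9 123.5  87.3  15.2]
B [ 475.5 -283.   100.2   64.1  -17.3]
tray [ 308.2  -30.2 1370.2  497.3  -89.5]
[[251 250 247 245 248 251 251 250 250 249 248 249 250 250 251 251 251 251
  251 251 251 251]
 [251 251 250 248 249 249 249 247 246 246 245 247 250 251 251 251 251 251
  251 251 251 251]
 [251 251 251 250 249 248 246 239 234 238 241 245 250 251 251 251 251 251
  251 251 251 251]
 [251 251 251 250 250 250 248 239 224 222 224 232 242 248 251 251 251 251
  251 251 251 251]
 [251 251 251 251 251 251 249 237 220 209 202 203 215 232 246 250 251 251
  251 251 251 251]
 [251 251 251 251 251 251 246 227 210 193 175 167 174 196 229 245 251 251
  251 251 251 251]
 [251 251 251 251 251 250 241 214 191 171 156 154 157 169 195 230 248 251
  251 251 251 251]
 [251 251 251 251 251 248 230 183 151 135 142 156 164 168 176 209 241 250
  251 251 251 251]
 [251 251 251 251 248 233 193 149 115 109 138 162 171 171 168 179 223 245
  250 251 251 251]
 [251 251 251 250 242 208 164 132  97 101 140 164 172 172 161 160 194 233
  249 251 251 251]
 [251 251 251 249 233 186 152 119  86 105 145 167 17
[... 644 characters left out ...]
 175 170 156 151 177 211 236
  249 251 251 251]
 [245 250 251 251 250 240 212 165 145 158 167 167 163 158 169 207 235 247
  251 251 251 251]
 [240 249 251 251 251 250 244 226 201 180 166 161 168 184 211 234 247 251
  251 251 251 251]
 [236 248 251 251 251 251 251 249 242 229 214 206 216 231 243 249 251 251
  251 251 251 251]
 [237 248 251 251 251 251 251 251 251 249 246 246 247 249 251 251 251 251
  251 251 251 251]
 [235 245 250 251 251 251 251 251 251 251 251 251 251 251 251 251 250 251
  251 251 251 251]
 [230 240 249 251 251 251 251 251 251 251 251 250 250 250 249 247 247 249
  250 251 251 251]]
beaker [0.6223834  0.03694464] bottle [0.65895943 0.16023109]
brown [ 0.59478547 -0.27130845]
```

Run:
```python
from h import *
t=cv2.imread("pics/top0.png").astype(int);g=t.max(2)
rows=np.arange(240,250);c=[]
for v in rows:
    x=np.arange(278,287);w=np.clip(g[v,x]-130,0,None).astype(float)
    k=x[np.argmax(w)];sel=abs(x-k)<=3;c.append((x[sel]*w[sel]).sum()/w[sel].sum())
p=np.polyfit(rows,c,1);a=ray("top",(np.polyval(p,238),238),.1085);b=ray("top",(np.polyval(p,251),251),.1085)
print(p[0],a,b,np.degrees(np.arctan2(*(a-b)[::-1])),(a+b)/2)
for q in [(141,222),(199,211),(213,288),(154,297),(176.8,254.5)]: print(ray("top",q,.016))
print("proj paddle top/bot side",proj("side",(.473,-.021,.1085)),proj("side",(.473,-.021,.0665)))
```

```text
-0.024010350381137104 [ 0.48774213 -0.02400426] [ 0.45807713 -0.02374959] -0.4918470874389837 [ 0.47290963 -0.02387692]
[0.52510118 0.32517695]
[0.55511303 0.18321501]
[0.36643442 0.142715  ]
[0.3426652  0.28530092]
[0.44657096 0.23400782]
proj paddle top/bot side [242.76462312 216.4860771 ] [243.50153949 231.60611583]
```

Emit:
jog_arm --motion '[1,0,0,0,-8,1,0,0,0,-8,1,0,0,0,-3,1,-19.2,-39.1,0,0,1,-19.2,-39.1,0,0]' --newtons 80

```text
clock: 0.6
tool_pos: [0.3103, 0.4735, 0.2305]
orientation: [-0.215, -3.134, 0.001]
wrist_force: [1.7, 0.5, 0.5]
grip_width: 1.003
grasp_force: 0.0
```

Emit:
jog_arm --motion '[1,-19.2,-39.1,0,0,1,-19.2,-39.1,0,0,1,-19.2,-39.1,0,0,1,-19.2,-39.1,0,0,1,-19.2,-39.1,0,0]'

```text
clock: 1.1
tool_pos: [0.3787, 0.2657, 0.2313]
orientation: [-0.218, -3.134, -0.0]
wrist_force: [1.1, 0.7, 0.8]
grip_width: 1.003
grasp_force: 0.0
```

Emit:
jog_arm --motion '[1,-19.2,-39.1,0,0,1,-19.2,-39.1,0,0,1,-19.2,-39.1,0,0,1,-19.2,-39.1,0,0,1,-19.2,-39.1,0,0]'

```text
clock: 1.6
tool_pos: [0.4467, 0.0586, 0.2313]
orientation: [-0.218, -3.134, -0.0]
wrist_force: [0.9, 1.0, 0.1]
grip_width: 1.004
grasp_force: 0.0
```

Emit:
jog_arm --motion '[1,-19.2,-39.1,0,0,1,-19.2,-39.1,0,0,1,0,0,0,0]'

```text
clock: 1.9
tool_pos: [0.475, -0.0263, 0.231]
orientation: [0.225, 3.133, -0.001]
wrist_force: [0.9, -0.0, 0.5]
grip_width: 1.003
grasp_force: 0.0
```

Emit:
jog_arm --motion '[1,2.5,3.2,40,0,1,0,0,40,0,1,0,0,30,0,1,0,0,10,0,1,0,0,0,0]'

```text
clock: 2.4
tool_pos: [0.4713, -0.0185, 0.1105]
orientation: [-0.218, -3.132, -0.001]
wrist_force: [-0.2, 0.5, 0.5]
grip_width: 0.995
grasp_force: 0.0
```

Run:
```python
from h import *
o=r.get_obs();print(o["tool_pos"],o["wrist_force"],o["q"][5])
s=r.get_image("side");t=r.get_image("top")
f=lambda im,x,y:cv2.resize(im[y:y+110,x:x+75,::-1],(400,587),interpolation=cv2.INTER_CUBIC)
cv2.imwrite("pics/pre.png",np.hstack([f(s,205,170),f(t,245,190)]))
```

```text
[ 0.47126846 -0.01848109  0.11054685] [-0.20583251  0.51096866  0.45001614] -1.6114811761306576
```

View pics/pre.png

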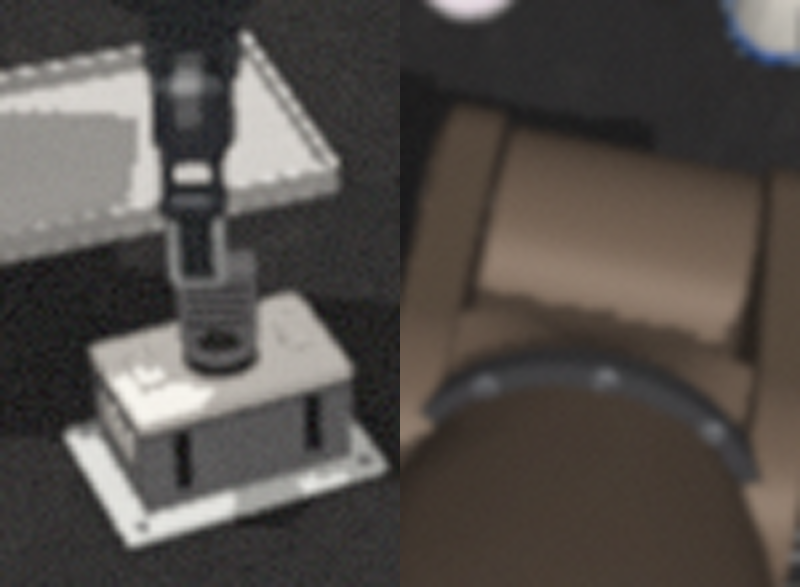

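The fingers stand astride the paddle about 37 mm too high, with the paddle top at about (245,217) in the side view. I'll shift the last few mm, lower and close.

Emit:
jog_arm --motion '[1,-2.3,-4,18,0,1,0,0,20,0,1,0,0,0,0,-1,0,0,0,0,-1,0,0,0,0]'

```text
clock: 3.0
tool_pos: [0.474, -0.0231, 0.0746]
orientation: [0.218, 3.132, -0.0]
wrist_force: [0.9, -0.3, -0.0]
grip_width: 0.692
grasp_force: 0.0
```

Emit:
jog_arm --motion '[-1,0,0,0,0,-1,0,0,0,0,-1,0,0,0,0,-1,0,0,0,0,-1,0,0,0,0]'

```text
clock: 3.5
tool_pos: [0.4735, -0.0231, 0.0733]
orientation: [-0.218, -3.134, -0.0]
wrist_force: [0.7, -0.1, -0.7]
grip_width: 0.154
grasp_force: 79.5
```

Emit:
jog_arm --motion '[-1,0,0,-0.1,8,-1,0,0,-0.15,8,-1,0,0,-0.15,8,-1,0,0,-0.15,8]'

```text
clock: 3.9
tool_pos: [0.4737, -0.0229, 0.0738]
orientation: [1.082, 2.949, 0.001]
wrist_force: [2.4, 4.7, -2.0]
grip_width: 0.15
grasp_force: 79.3
```

Run:
```python
from h import *
o=r.get_obs();print(o["tool_pos"],o["wrist_force"],o["torque"],o["q"][5])
```

```text
[ 0.47373261 -0.02292023  0.07379666] [ 2.42034664  4.7034653  -1.95674455] [ 0.94875    -0.37782989  0.28096844] -1.0560582289202056
```

Emit:
jog_arm --motion '[-1,0,0,-0.15,-8.5,-1,0,0,-0.15,-8.5,-1,0,0,-0.15,-8.5,-1,0,0,-0.15,-8.5]'

```text
clock: 4.3
tool_pos: [0.4732, -0.023, 0.0743]
orientation: [-0.155, -3.137, -0.001]
wrist_force: [-0.8, 0.3, -2.5]
grip_width: 0.153
grasp_force: 79.3
```

Emit:
jog_arm --motion '[-1,0,0,-0.15,-8.5,-1,0,0,-0.15,-8.5,-1,0,0,-0.15,-8.5,-1,0,0,-0.15,-8.5]'

```text
clock: 4.7
tool_pos: [0.4735, -0.0233, 0.075]
orientation: [-0.769, 3.046, -0.0]
wrist_force: [1.2, -2.0, -1.6]
grip_width: 0.147
grasp_force: 79.3
```

Emit:
jog_arm --motion '[-1,0,0,-0.15,8.5,-1,0,0,-0.15,8.5,-1,0,0,-0.15,8.5,-1,0,0,-0.15,8.5]'

```text
clock: 5.1
tool_pos: [0.4732, -0.0231, 0.0755]
orientation: [-0.172, -3.136, -0.0]
wrist_force: [1.3, -0.1, -1.7]
grip_width: 0.149
grasp_force: 79.3
```

Emit:
jog_arm --motion '[-1,0,0,-0.2,8.5,-1,0,0,-0.2,8.5,-1,0,0,-0.2,8.5,-1,0,0,-0.2,8.5]'

```text
clock: 5.5
tool_pos: [0.4735, -0.0229, 0.0763]
orientation: [-1.082, -2.949, -0.0]
wrist_force: [0.9, 3.9, -1.9]
grip_width: 0.148
grasp_force: 79.3
```

Emit:
jog_arm --motion '[-1,0,0,-0.2,-8.5,-1,0,0,-0.2,-8.5,-1,0,0,-0.2,-8.5,-1,0,0,-0.2,-8.5]'

```text
clock: 5.9
tool_pos: [0.473, -0.023, 0.077]
orientation: [-0.155, -3.137, -0.001]
wrist_force: [-0.7, 0.0, -2.9]
grip_width: 0.153
grasp_force: 79.4
```

Emit:
jog_arm --motion '[-1,0,0,-0.2,-8.5,-1,0,0,-0.2,-8.5,-1,0,0,-0.2,-8.5,-1,0,0,-0.2,-8.5]'

```text
clock: 6.3
tool_pos: [0.4734, -0.0233, 0.0779]
orientation: [0.769, -3.046, -0.0]
wrist_force: [0.5, -2.5, -2.6]
grip_width: 0.152
grasp_force: 79.3
```

Emit:
jog_arm --motion '[-1,0,0,-0.2,8.5,-1,0,0,-0.2,8.5,-1,0,0,-0.2,8.5,-1,0,0,-0.2,8.5]'

```text
clock: 6.7
tool_pos: [0.473, -0.0231, 0.0786]
orientation: [-0.173, -3.136, -0.0]
wrist_force: [0.4, 2.2, -2.1]
grip_width: 0.151
grasp_force: 79.4
```

Emit:
jog_arm --motion '[-1,0,0,-0.24,8.5,-1,0,0,-0.24,8.5,-1,0,0,-0.24,8.5,-1,0,0,-0.24,8.5]'

```text
clock: 7.1
tool_pos: [0.4733, -0.0229, 0.0797]
orientation: [-1.082, -2.949, -0.0]
wrist_force: [0.7, 4.0, -1.7]
grip_width: 0.152
grasp_force: 79.3
```

Emit:
jog_arm --motion '[-1,0,0,-0.24,-8.5,-1,0,0,-0.24,-8.5,-1,0,0,-0.24,-8.5,-1,0,0,-0.24,-8.5]'

```text
clock: 7.5
tool_pos: [0.473, -0.023, 0.0805]
orientation: [-0.155, -3.137, -0.0]
wrist_force: [-1.8, 0.6, -2.1]
grip_width: 0.148
grasp_force: 79.5
```

Emit:
jog_arm --motion '[-1,0,0,-0.24,-8.5,-1,0,0,-0.24,-8.5,-1,0,0,-0.24,-8.5,-1,0,0,-0.24,-8.5]'

```text
clock: 7.9
tool_pos: [0.4734, -0.0233, 0.0817]
orientation: [0.77, -3.046, 0.0]
wrist_force: [-0.3, -2.6, 0.3]
grip_width: 0.152
grasp_force: 79.6
```

Emit:
jog_arm --motion '[-1,0,0,-0.24,8.5,-1,0,0,-0.24,8.5,-1,0,0,-0.24,8.5,-1,0,0,-0.24,8.5]'

```text
clock: 8.3
tool_pos: [0.4735, -0.0231, 0.0828]
orientation: [0.173, 3.137, 0.0]
wrist_force: [0.9, 0.1, 0.3]
grip_width: 0.151
grasp_force: 79.8
```

Emit:
jog_arm --motion '[-1,0,0,-0.24,8.5,-1,0,0,-0.24,8.5,-1,0,0,-0.24,8.5,-1,0,0,-0.24,8.5]'

```text
clock: 8.7
tool_pos: [0.4736, -0.0227, 0.0839]
orientation: [1.083, 2.949, 0.001]
wrist_force: [0.7, 6.8, 4.1]
grip_width: 0.151
grasp_force: 80.6
```

Run:
```python
from h import *
o=r.get_obs();print(o["wrist_force"],o["torque"],o["tool_pos"])
s=r.get_image("side")
cv2.imwrite("pics/mid.png",cv2.resize(s[150:290,175:315,::-1],(590,590),interpolation=cv2.INTER_CUBIC))
```

```text
[0.71872817 6.7837501  4.07852832] [ 1.39850033 -0.32281933  0.0677009 ] [ 0.47358092 -0.02265796  0.08386393]
```

View pics/mid.png

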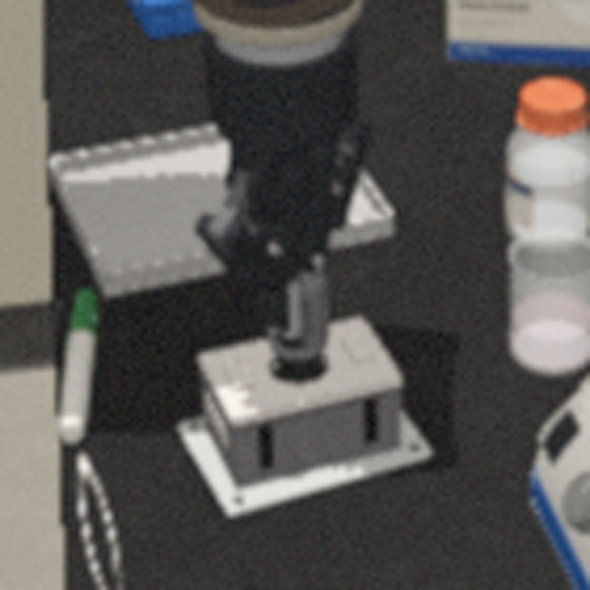

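Side view: the black shank shows above the port at about (246,237), the module is seated and the torque has dropped, so the gland has let go. I'll lift gently while turning back.

Emit:
jog_arm --motion '[-1,0,0,-0.4,-8,-1,0,0,-0.4,-8,-1,0,0,-0.4,-8,-1,0,0,-0.4,-8]'

```text
clock: 9.15
tool_pos: [0.4732, -0.023, 0.0854]
orientation: [-0.209, -3.134, -0.0]
wrist_force: [-2.0, -0.3, 1.9]
grip_width: 0.152
grasp_force: 80.0
```

Emit:
jog_arm --motion '[-1,0,0,-0.5,-8,-1,0,0,-0.5,-8,-1,0,0,-0.6,8,-1,0,0,-0.6,8,-1,0,0,-0.6,0]'

```text
clock: 9.65
tool_pos: [0.4734, -0.0232, 0.088]
orientation: [-0.222, -3.134, -0.0]
wrist_force: [0.8, -0.3, -0.0]
grip_width: 0.151
grasp_force: 79.4
```

Run:
```python
from h import *
o=r.get_obs();print(o["wrist_force"],o["torque"],o["tool_pos"])
```

```text
[ 0.79976295 -0.32463315 -0.03641599] [-0.01807899 -0.00892181 -0.0021258 ] [ 0.47337254 -0.02315097  0.08801913]
```

Emit:
jog_arm --motion '[-1,0,0,-3,0,-1,0,0,-6,0,-1,0,0,-10,0,-1,0,0,-25,0,-1,0,0,-30,0]'

```text
clock: 10.15
tool_pos: [0.473, -0.0231, 0.163]
orientation: [-0.216, -3.133, -0.0]
wrist_force: [-0.9, 0.2, 0.1]
grip_width: 0.153
grasp_force: 79.5
```

Emit:
jog_arm --motion '[-1,14.3,40.4,0,0,-1,14.3,40.4,0,0,-1,14.3,40.4,0,0,-1,14.3,40.4,0,0,-1,14.3,40.4,0,0]'

```text
clock: 10.65
tool_pos: [0.4302, 0.1884, 0.163]
orientation: [0.217, 3.133, 0.001]
wrist_force: [0.2, -0.4, -1.0]
grip_width: 0.149
grasp_force: 79.5
```

Emit:
jog_arm --motion '[-1,14.3,40.4,0,0,-1,0,0,0,8.5,-1,0,0,0,8.5,-1,0,0,0,8.5,-1,0,0,0,8.5]'

```text
clock: 11.15
tool_pos: [0.422, 0.229, 0.1629]
orientation: [1.131, 2.93, 0.001]
wrist_force: [-0.3, -0.0, 0.2]
grip_width: 0.149
grasp_force: 79.6
```

Emit:
jog_arm --motion '[-1,0,0,20,8.5,-1,0,0,20,8.5,-1,0,0,20,8.5,-1,0,0,20,8.5,-1,0,0,5,0]'

```text
clock: 11.65
tool_pos: [0.4216, 0.2286, 0.0763]
orientation: [-1.934, -2.474, 0.002]
wrist_force: [0.1, 0.1, -0.3]
grip_width: 0.154
grasp_force: 79.9
```

Run:
```python
from h import *
o=r.get_obs();print(o["wrist_force"],o["tool_pos"],o["orientation"],o["q"])
s=r.get_image("side")
cv2.imwrite("pics/tray.png",cv2.resize(s[120:290,170:340,::-1],(590,590),interpolation=cv2.INTER_CUBIC))
```

```text
[ 0.09476021  0.13812932 -0.33113043] [0.42164323 0.22864513 0.07627259] [-1.93449290e+00 -2.47409339e+00  2.38832215e-03] [3.59035187e-01 5.28160124e-01 2.05869723e+00 9.36024291e-05
 5.56547512e-01 1.15371982e-01]
```

View pics/tray.png

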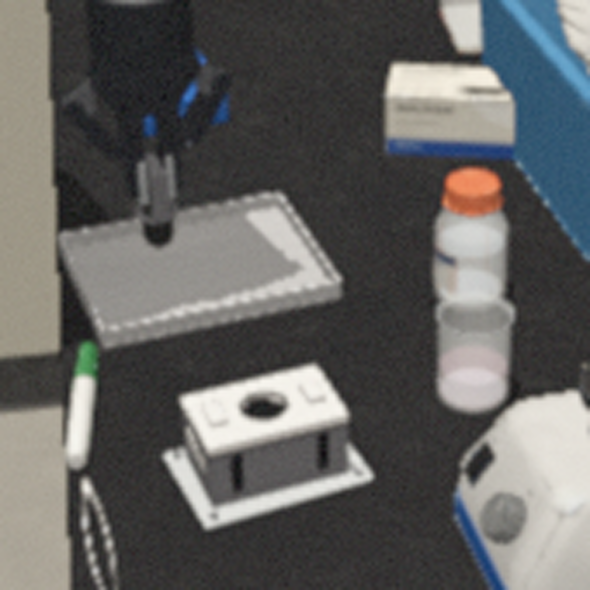

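Side view: the stopper is held over the tray at about (215,190), and the docked module at (246,240) is seated with its port empty. I'll lower and release, pushing along tool +y so it tips along the tray's length.

Emit:
jog_arm --motion '[-1,0,0,14,0,-1,0,0,12,0,-1,0,0,3,0,-1,0,0,0,0]'

```text
clock: 12.1
tool_pos: [0.4221, 0.2288, 0.0481]
orientation: [-1.931, -2.477, 0.0]
wrist_force: [-0.1, -0.3, -0.4]
grip_width: 0.149
grasp_force: 79.9
```

Emit:
jog_arm --motion '[-0.5,0,3,0,0,-0.3,0,10,0,0,-0.1,0,10,0,0,0.1,0,10,0,0,0.1,0,6,0,0]'

```text
clock: 12.6
tool_pos: [0.4613, 0.2386, 0.0482]
orientation: [1.933, 2.476, 0.001]
wrist_force: [-0.1, 0.5, 0.3]
grip_width: 0.547
grasp_force: 0.0
```

Emit:
jog_arm --motion '[1,0,0,0,0,1,0,0,0,0,1,0,0,-30,0,1,0,0,-40,0,1,0,0,-40,0]'

```text
clock: 13.1
tool_pos: [0.4591, 0.2381, 0.159]
orientation: [-1.933, -2.475, 0.002]
wrist_force: [0.6, 0.2, -0.4]
grip_width: 1.002
grasp_force: 0.0
```

Run:
```python
from h import *
o=r.get_obs();print(o["wrist_force"],o["tool_pos"],o["orientation"])
s=r.get_image("side")
cv2.imwrite("pics/tray2.png",cv2.resize(s[120:290,170:340,::-1],(590,590),interpolation=cv2.INTER_CUBIC))
```

```text
[ 0.57632226  0.2210779  -0.42553243] [0.45914354 0.23805918 0.15901555] [-1.93287964e+00 -2.47535036e+00  2.27606418e-03]
```

View pics/tray2.png

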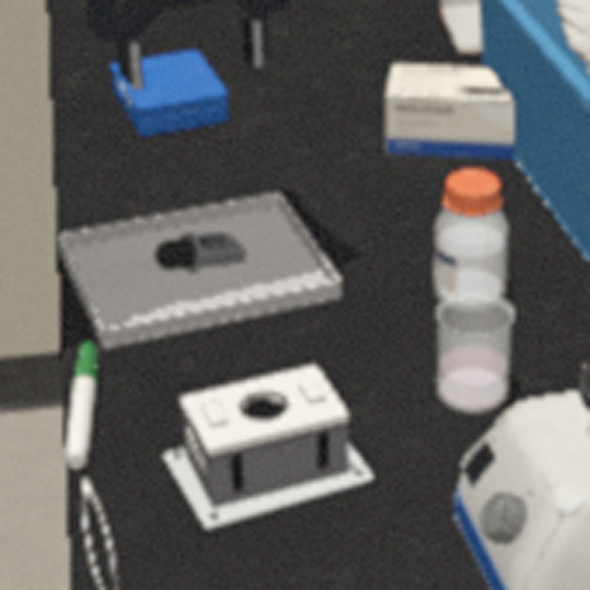

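The stopper lies wholly inside the tray at about (228,192), and the docked module is still seated. With the arm clear, I'll measure the ports and the lids in both views.

Run:
```python
from h import *
for n,a,b,th in(("top",(281,245),(389,246),215),("side",(246,236),(264,321),180)):
    im=r.get_image(n)[:,:,::-1];g=im.max(2)
    cv2.imwrite(f"pics/{n}5.png",im)
    for nm,p,z in(("A",a,.054),("B",b,.05)):
        cs,_=cv2.findContours((g<th).astype(np.uint8),cv2.RETR_LIST,cv2.CHAIN_APPROX_NONE)
        c=[c for c in cs if 40<cv2.contourArea(c)<600 and cv2.pointPolygonTest(c,p,True)>-8]
        for k in c:
            m=cv2.minEnclosingCircle(k); M=cv2.moments(k);q=(M['m10']/M['m00'],M['m01']/M['m00'])
            print(n,nm,np.round(q,1),cv2.contourArea(k),np.round(ray(n,q,z)*1000,1))
t=cv2.imread("pics/top5.png").min(2)
print("dock",quad("top",t>120,.004,(265,230)),"B",quad("top",t>120,.05,(389,230)))
```

```text
top A [281.1 245.4] 136.0 [472.3 -21.3]
top B [389.1 245.9] 79.0 [ 475.7 -283. ]
side A [245.5 236.5] 75.0 [476.9 -23.8]
side B [264.  320.5] 101.0 [ 480.4 -286.2]
dock [473.3 -21.  123.6  87.5  15.2] B [ 475.5 -283.   100.2   64.1  -17.3]
```

Emit:
jog_arm --motion '[1,0,0,0,-8.5,1,0,0,0,-8.5,1,0,0,0,-8.5,1,0,0,0,-8.5,1,0,0,0,-8.5]'

```text
clock: 13.75
tool_pos: [0.4591, 0.238, 0.1566]
orientation: [-0.895, -3.009, 0.002]
wrist_force: [-0.2, -0.7, 0.4]
grip_width: 1.0
grasp_force: 0.0
```

Emit:
jog_arm --motion '[1,0,0,0,-8.5,1,0,0,0,-7.7,1,0,0,0,0]'

```text
clock: 14.05
tool_pos: [0.4592, 0.238, 0.1568]
orientation: [-0.468, -3.105, 0.002]
wrist_force: [0.5, 0.3, -0.5]
grip_width: 0.999
grasp_force: 0.0
```

Emit:
jog_arm --motion '[1,-15.6,-44.9,0,0,1,-15.6,-44.9,0,0,1,-15.6,-44.9,0,0,1,-15.6,-44.9,0,0,1,-15.6,-44.9,0,0]'

```text
clock: 14.55
tool_pos: [0.467, -0.0009, 0.1574]
orientation: [-0.478, -3.104, -0.0]
wrist_force: [0.0, 0.1, 0.6]
grip_width: 0.999
grasp_force: 0.0
```

Emit:
jog_arm --motion '[1,-15.6,-44.9,0,0,1,-15.6,-44.9,0,0,1,-15.6,-44.9,0,0,1,-15.6,-44.9,0,0,1,-15.6,-44.9,0,0]'

```text
clock: 15.05
tool_pos: [0.4749, -0.2386, 0.1572]
orientation: [-0.479, -3.104, -0.001]
wrist_force: [0.7, 0.4, 0.8]
grip_width: 0.997
grasp_force: 0.0
```

Emit:
jog_arm --motion '[1,-15.6,-44.9,0,0,1,0,0,0,0,1,0,0,0,0]'

```text
clock: 15.35
tool_pos: [0.4764, -0.2848, 0.1569]
orientation: [-0.48, -3.103, -0.002]
wrist_force: [0.1, 0.5, -1.3]
grip_width: 0.998
grasp_force: 0.0
```

Emit:
jog_arm --motion '[1,-1,0,40,0,1,0,0,40,0,1,0,0,20,0,1,0,0,0,0]'

```text
clock: 15.75
tool_pos: [0.4769, -0.2823, 0.0554]
orientation: [-0.472, -3.101, -0.005]
wrist_force: [0.4, -0.1, 0.6]
grip_width: 1.004
grasp_force: 0.0
```

Emit:
jog_arm --motion '[1,0,0,16,0,1,0,0,16,0,1,0,0,10,0,1,0,0,3,0,1,0,0,0,0]'

```text
clock: 16.25
tool_pos: [0.4783, -0.2843, 0.0134]
orientation: [0.472, 3.106, 0.0]
wrist_force: [0.1, 0.3, 0.1]
grip_width: 0.998
grasp_force: 0.0
```

Emit:
jog_arm --motion '[-1,0,0,0,0,-1,0,0,0,0,-1,0,0,0,0,-1,0,0,0,0,-1,0,0,0,0]' --newtons 50

```text
clock: 16.75
tool_pos: [0.4784, -0.2848, 0.014]
orientation: [0.472, 3.105, -0.001]
wrist_force: [-0.6, 1.5, 5.9]
grip_width: 0.69
grasp_force: 54.8
```

Emit:
jog_arm --motion '[-1,0,0,-10,0,-1,0,0,-40,0,-1,0,0,-50,0,-1,0,0,0,-8,-1,0,0,0,-8]'

```text
clock: 17.25
tool_pos: [0.4783, -0.2848, 0.1153]
orientation: [0.026, 3.139, -0.003]
wrist_force: [-0.0, -0.2, -4.1]
grip_width: 0.693
grasp_force: 57.2
```

Emit:
jog_arm --motion '[-1,0,0,0,-8,-1,0,0,0,-8,-1,0,0,0,-0.5,-1,0,0,0,0,-1,0,0,0,0]'

```text
clock: 17.75
tool_pos: [0.478, -0.2846, 0.1132]
orientation: [0.411, -3.115, -0.0]
wrist_force: [-0.7, 0.0, -3.6]
grip_width: 0.688
grasp_force: 57.1
```

Emit:
jog_arm --motion '[-1,-10.8,42.3,0,0,-1,-10.8,42.3,0,0,-1,-10.8,42.3,0,0,-1,-10.8,42.3,0,0,-1,-10.8,42.3,0,0]'

```text
clock: 18.25
tool_pos: [0.4744, -0.0648, 0.1132]
orientation: [-0.412, 3.114, -0.0]
wrist_force: [0.9, 0.4, -4.1]
grip_width: 0.696
grasp_force: 57.2
```

Emit:
jog_arm --motion '[-1,-10.8,42.3,0,0,-1,0,0,0,0,-1,0,0,14,0,-1,0,0,10,0,-1,0,0,0,0]'

```text
clock: 18.75
tool_pos: [0.4735, -0.0229, 0.088]
orientation: [0.414, -3.112, -0.001]
wrist_force: [0.2, 0.8, -4.1]
grip_width: 0.693
grasp_force: 57.3
```

Run:
```python
from h import *
o=r.get_obs();print(o["wrist_force"],o["tool_pos"],o["orientation"])
s=r.get_image("side")
cv2.imwrite("pics/stack1.png",cv2.resize(s[160:280,180:320,::-1],(700,600),interpolation=cv2.INTER_CUBIC))
```

```text
[ 0.22035061  0.80358579 -4.11489301] [ 0.47345557 -0.02291224  0.08799   ] [ 4.13551476e-01 -3.11218775e+00 -1.17436802e-03]
```

View pics/stack1.png

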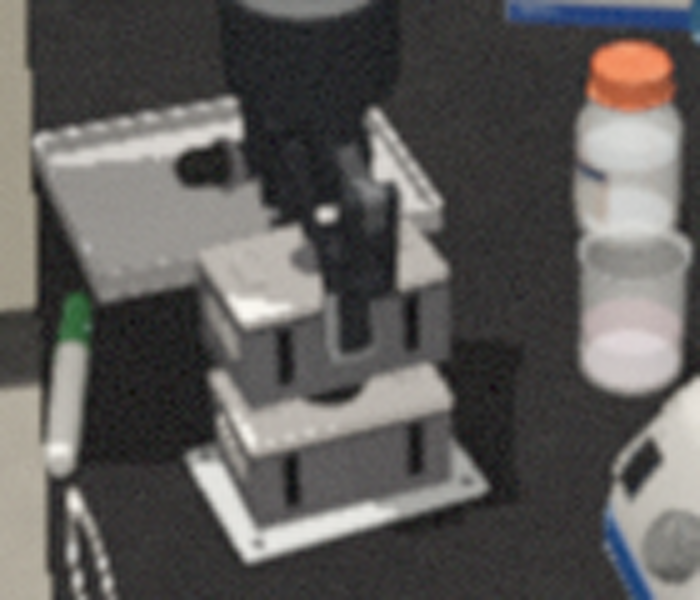

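The side view shows B hovering about 20 mm above A. Its slots at (237,231) and (262,224) line up with A's at (238,256) and (263,249) within a pixel, so I'll lower it.

Emit:
jog_arm --motion '[-1,0,0,6,0,-1,0,0,5,0,-1,0,0,2,0,-1,0,0,2,0,-1,0,0,0,0]'

```text
clock: 19.3
tool_pos: [0.474, -0.0227, 0.0739]
orientation: [0.416, -3.114, -0.0]
wrist_force: [-0.8, -0.6, -3.9]
grip_width: 0.697
grasp_force: 57.5
```

Emit:
jog_arm --motion '[-1,0,0,1,0,-1,0,0,1,0,-1,0,0,1,0,-1,0,0,1,0,-1,0,0,0,0]'

```text
clock: 19.8
tool_pos: [0.4742, -0.0228, 0.07]
orientation: [-0.416, 3.113, -0.0]
wrist_force: [1.5, -1.5, -3.8]
grip_width: 0.694
grasp_force: 57.5
```

Emit:
jog_arm --motion '[-1,0,0,0.7,0,-1,0,0,0.7,0,-1,0,0,0.4,0,-1,0,0,0,0]'

```text
clock: 20.2
tool_pos: [0.474, -0.0227, 0.0682]
orientation: [-0.416, 3.114, 0.0]
wrist_force: [1.7, -2.3, -2.9]
grip_width: 0.697
grasp_force: 57.6
```

Emit:
jog_arm --motion '[-1,0,0,0.4,0,-1,0,0,0.4,0,-1,0,0,0,0]'

```text
clock: 20.5
tool_pos: [0.474, -0.0227, 0.068]
orientation: [-0.416, 3.113, -0.0]
wrist_force: [-0.8, -2.0, 7.7]
grip_width: 0.695
grasp_force: 58.9
```

Contact came at the fully seated height of 68.0 mm. I'll release slowly, retreat and check.

Emit:
jog_arm --motion '[0.5,0,0,0,0,0.7,0,0,0,0,1,0,0,0,0,1,0,0,0,0,1,0,0,0,0]'

```text
clock: 21.0
tool_pos: [0.4739, -0.0226, 0.0674]
orientation: [0.416, -3.114, -0.0]
wrist_force: [0.0, 0.6, 0.9]
grip_width: 1.0
grasp_force: 0.0
```

Emit:
jog_arm --motion '[1,0,0,-10,0,1,0,0,-30,0,1,0,0,-45,0,1,0,0,-45,0,1,0,0,0,0]'

```text
clock: 21.5
tool_pos: [0.4757, -0.0229, 0.2031]
orientation: [-0.415, 3.105, -0.004]
wrist_force: [0.8, 0.1, -1.3]
grip_width: 1.0
grasp_force: 0.0
```

Emit:
jog_arm --motion '[1,0,-40,0,0,1,0,-40,0,0,1,0,-40,0,0,1,0,-40,0,0,1,0,0,0,0]'

```text
clock: 22.0
tool_pos: [0.5167, -0.1808, 0.1974]
orientation: [-0.411, 3.114, -0.001]
wrist_force: [-0.1, 1.6, 0.8]
grip_width: 1.0
grasp_force: 0.0
```

Run:
```python
from h import *
print(r.get_obs()["tool_pos"],r.get_obs()["grip_width"])
s=r.get_image("side")
cv2.imwrite("pics/fin.png",cv2.resize(s[150:310,170:350,::-1],(675,600),interpolation=cv2.INTER_CUBIC))
```

```text
[ 0.51673147 -0.18081398  0.1973959 ] 0.9999164104584405
```

View pics/fin.png

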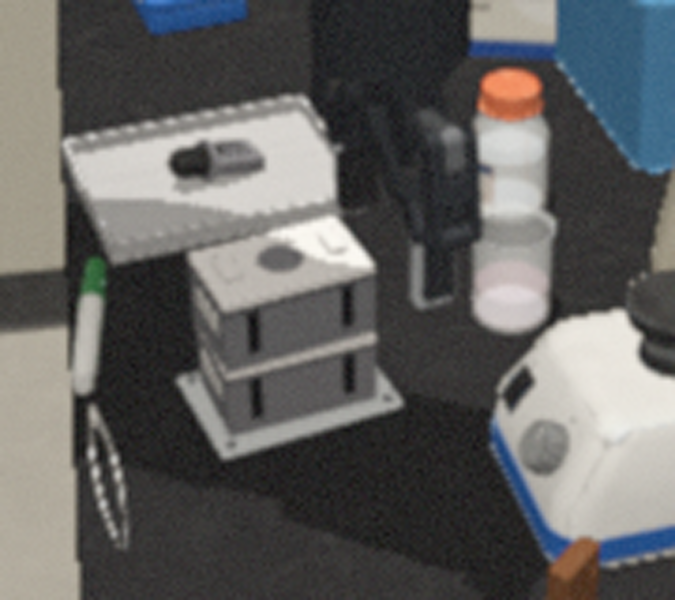

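The picture shows B flush on A's lid at (246,235), the stopper in the tray at (228,192), and the beaker and bottle where they stood. I'm handing it in.

```bash
python3 -c "
from rig import r
print(r.sign_off())"
```

```text
the job is handed in; nothing more can be done
None
```

The job is handed in at about 22 s: the stopper is out and lying in the tray, the second module is locked down on the docked one lying the same way, and the beaker and bottle stand where they were.

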